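# Load the two press stands

### The arm

A 6-joint arm with a two-finger parallel gripper is mounted at the origin on the work surface. World frame = base frame: x ahead of the robot, y to its left, z up, the work surface at z = 0. Lengths are in m, angles in rad, forces in N, time in s.
With the tool pointing down it reaches from about 0.4 to 0.925 m from the base axis. Payload 3.4 kg.
Tool frame: the origin (TCP) lies midway between the tips of the shut fingers; the grasp point (between the pads) lies 19 mm behind it; z points along the fingers, x is the direction in which the jaws open and shut, and the axes are right-handed (so a half turn about z gives the same grasp; the last joint's range is limited). The gripper opens to 85 mm and grips with 20 to 120 N. Pads are 22 mm wide; open, the fingers measure 114 mm over their backs; the gripper's body (76 mm by 85 mm) begins 54 mm behind the grasp point. The pads swing forward as they close: fully open they stand 13 mm farther back than shut.
Start: joints at [-1.224, 0.307, 1.506, -0, 1.328, -0.073], TCP at [0.235, -0.525, 0.231] pointing down, gripper open.
Joint ranges: [-3.12, 3.12], [-1.05, 2.28], [0.14, 2.33], [-1.42, 4.57], [0.1, 2.73], [-2.68, 2.68]. Speed limits (rad/s): [2.57, 2.57, 3.14, 3.14, 3.14, 3.14].

### API

Orientations are given as a unit quaternion [x, y, z, w].
In Python, from plant import ctrl, camera, masks_of, tip_of gives the robot as it stands.
- The arm moves only by the shell command python3 -m crank 'ROWS' [FORCE]. ROWS is a JSON object of lists of equal length, an entry for each row: "translation": the shift along the tool's x, y, z in units of 50 mm (1.0 is 50 mm), a list of three; "turn": the turn, a rotation vector about the tool's x, y, z in units of 6 degrees (1.0 is 6 degrees), a list of three; "gripper": the gripper's target within -1 to 1 (shut at 1, half-way at 0, fully open at -1). A call has exactly 8 rows; each row shifts and turns the commanded pose from where the row before left it, along the tool's axes as they then stand; what a row does not reach is not made up. A row lasts 1/10 s, in which the tool goes at most 50 mm and 8.59 degrees, less where a joint would pass 70% of its speed; a pose out of reach is approached as far as the arm can. A call is refused whole if a number of a shift passes 1 or a number of a turn 1, either way. A call with a gripper value outside its range is refused whole. The fingers move at their own pace and stop on an object; FORCE is the grip in N (left out, the last holds). Time passes only in rows, so rows that do not move let the fingers close, or fill a call up. It gives the time, the measured TCP pose, the force and the opening at its end, in the units of the state.
- ctrl.observe(): the state, without advancing time (a new reading comes with each control period).
- camera(name): name is "side" or "top"; returns a dict with "frame" (384x512x3 uint8, red, green, blue), "mtx" (3x3 intrinsics, pixels), "position" and "rotation" of the camera in the world. Camera axes: x right, y down, z forward; pixel columns grow to the right and rows downward; lengths in m; the calibration is good to about 2 mm. A picture is of the moment at which its call begins. There is no depth.
- ctrl.sign_off(): hands the job in, once; it reports no verdict.
Trained networks look in a picture, given as the dict that the camera call returned (one of the last four; its "shot" number tells which), for a name from the list of things; names that differ only in an ending like _2 or _b are one class to them, and where a whole thing is asked for, a point or a joint stands for the part that bears it (a point fixed in the world has none). Each returns a list of dicts, best first, with "confidence" (0 to 1); they miss things now and then, are a little off and sometimes report something else, mostly with a low value. They report only what shows in the picture. A call takes as long as a camera call. They do not tell look-alikes from the thing itself.
- masks_of(picture, label): "region" (384x512 bool, what is visible of it) and "pixel" ([column, row] in pixels, amid what is visible of it).
- tip_of(picture, label): "pixel" ([column, row] in pixels: a listed point, or the origin of a listed thing).
The state is a dict: "time_s": time; "joints": joint angles; "qd": joint speeds; "tau": joint torques, N m; "tcp_pos": TCP position; "ee_rot": TCP orientation; "contact_force": force on the tool from outside, world axes, zero at the start; "moment": the same for the moment, N m; "finger_gap": opening from 0.0 (shut) to 1.0 (fully open).
Only numpy, scipy, OpenCV 4.12 (cv2) and the standard library are available. Lean on these libraries where they do the work, as an engineer would, in place of code of your own. Each camera call takes 0.05 s, during which the arm holds its last target. There are 200 camera calls.

### The job

Load the two pilot-post stands for the press by threading the parts over the posts. On the stand with the round base put the dark moulded housing at the bottom, then the wide flat steel ring, then the dark closed cap over the end of the post, open side down as it lies; on the stand with the square base put the square aluminium flange and then the tall steel sleeve on top of it. Leave each part level and seated all the way down on the one below, and let go of everything.

Things in the scene. Friction and masses are not known exactly. Their poses are not given: they have to be found in the camera images.
- round_stand: A steel stand with an upright pilot post in the middle: a dark steel disc base 96 mm in diameter, 12 mm high, and on it a round post 18 mm in diameter whose top is 60 mm above the table, its last 7 mm tapering to 8 mm diameter. Fixed to the table. Origin: centre of the underside, at table height, on the post axis; z up.
- square_stand: A steel stand with an upright pilot post in the middle: a dark steel square base 84 x 84 mm, 12 mm high, and on it a round post 18 mm in diameter whose top is 60 mm above the table, its last 7 mm tapering to 8 mm diameter. Fixed to the table. Origin: centre of the underside, at table height, on the post axis; z up; x, y square to the sides.
- housing: Dark navy moulded plastic housing: a rectangular block 68 mm (x) by 50 mm (y) by 18 mm high with a 25 mm bore straight through its middle, and two small tabs 8 mm high on each short end, which make it 86 mm long over all in x. Grip it across the plain long sides (50 mm, along y). It lies flat on the table, right way up, at any yaw. Origin: centre of its underside; z up along the bore. About 90 g.
- wide_ring: Flat steel ring, 60 mm outside diameter, 25 mm bore straight through, 14 mm high. It lies flat on the table, right way up, at any yaw. Origin: centre of its underside; z up along the bore. About 220 g.
- cap: Dark navy plastic cap, a short round cylinder 48 mm in diameter and 34 mm high with a closed top (top edge slightly chamfered over the last 4 mm) and a 25 mm blind bore, 22 mm deep, open at its underside. It stands on its open end, closed top upwards. Origin: centre of its underside; z up along the bore. About 60 g.
- square_flange: Square aluminium flange, 56 x 56 mm (sides along x and y), 16 mm high, with a 25 mm bore straight through its middle. It lies flat on the table, right way up, at any yaw. Origin: centre of its underside; z up along the bore. About 110 g.
- sleeve: Tall steel sleeve (tube), 40 mm outside diameter, 25 mm bore straight through, 36 mm high, standing upright on its end. Origin: centre of its underside; z up along the bore. About 200 g.
Things that resemble listed ones, but are neither listed nor needed, are in the scene too. Leave any orange or purple look-alike of the wide_ring alone.

How it is judged:
By the outcome, as a careful person would: the job done as asked, in the order asked, and still so for the second after the job is handed in, with the robot touching nothing.
It also fails if it takes over 112 s, if anything falls off the work surface, if the arm or the gripper's body presses on something with over 40 N, if the wrist force passes 120 N, or if a joint passes its speed limit or range.

## Working session

There is one attempt and no reset: what is moved stays moved. The work goes in short steps, Python scripts to look and compute and a shell command to move; the robot and the scene stay as the last step left them, time stands still between calls to the robot, and variables do not carry over. Pictures are saved under pics/ and viewed, about 12 in all and at most 16, crops included, and the job is handed in when it is done.

```bash
ls; mkdir -p pics; cat > h.py <<'E'
import numpy as np,cv2
from plant import ctrl,camera,masks_of,tip_of
from scipy.spatial.transform import Rotation as R
def Rot(c):
    r=np.array(c["rotation"],float)
    return r if r.shape==(3,3) else R.from_quat(r).as_matrix()
def ray(c,p,z):
    K=np.array(c["mtx"]);d=Rot(c)@np.linalg.inv(K)@np.array([p[0],p[1],1.]);o=np.array(c["position"])
    return o+d*(z-o[2])/d[2]
def save(c,n): cv2.imwrite(f"pics/{n}.png",c["frame"][:,:,::-1])
E
python3 - <<'E'
from h import *
for n in("top","side"):
    c=camera(n);save(c,n+"0");print(n,c["position"],Rot(c).round(3).tolist(),np.array(c["mtx"]).tolist())
    if n=="top":
        for l in "round_stand square_stand housing wide_ring cap square_flange sleeve".split():
            for f in tip_of(c,l)[:3]: print(l,"tip",np.round(f["pixel"]),round(f["confidence"],2),ray(c,f["pixel"],0).round(4)[:2])
            for f in masks_of(c,l)[:3]: print(l,"mask",np.round(f["pixel"]),round(f["confidence"],2),f["region"].sum())
print(ctrl.observe())
E
```

```text
pics
top [ 0.39213043 -0.02049355  1.48967519] [[-0.006, -0.999, 0.046], [-1.0, 0.007, 0.012], [-0.012, -0.046, -0.999]] [[470.8368918641939, 0.0, 256.1175140918103], [0.0, 470.8368918641939, 192.74569659032613], [0.0, 0.0, 1.0]]
round_stand tip [343. 216.] 0.77 [ 0.3841 -0.2774]
round_stand tip [225. 185.] 0.2 [0.4872 0.0968]
round_stand mask [342. 218.] 0.63 729
square_stand tip [321. 142.] 0.78 [ 0.62   -0.2093]
square_stand mask [317. 139.] 0.72 691
housing tip [226. 184.] 0.54 [0.4878 0.0927]
housing mask [228. 182.] 0.54 328
wide_ring tip [170. 184.] 0.8 [0.4919 0.2705]
wide_ring tip [201. 224.] 0.74 [0.3629 0.1713]
wide_ring tip [130. 208.] 0.49 [0.4149 0.3972]
wide_ring mask [153. 252.] 0.73 260
wide_ring mask [165. 219.] 0.61 262
wide_ring mask [130. 202.] 0.58 274
cap tip [256. 135.] 0.77 [ 0.6448 -0.0035]
cap mask [258. 134.] 0.55 205
square_flange tip [195. 141.] 0.63 [0.6275 0.1925]
square_flange tip [291. 197.] 0.36 [ 0.4461 -0.112 ]
square_flange mask [192. 140.] 0.54 317
sleeve tip [291. 198.] 0.63 [ 0.442  -0.1123]
side [0.42196776 0.85553246 1.07214831] [[-1.0, -0.014, 0.029], [-0.029, 0.77, -0.637], [-0.013, -0.638, -0.77]] [[497.8915821085234, 0.0, 251.0866171894591], [0.0, 497.8915821085234, 195.54358170644895], [0.0, 0.0, 1.0]]
{'time_s': 0.8, 'joints': array([-1.22347145e+00,  3.06746779e-01,  1.50636947e+00, -2.51235130e-06,
        1.32839560e+00, -7.34491546e-02]), 'qd': array([-0.00021355, -0.00164027,  0.00048015, -0.00022555,  0.00012908,
       -0.00109204]), 'tau': array([ 8.14041978e-04, -4.57397175e+01, -2.52323449e+01, -1.47966362e-04,
        4.35572774e-04, -2.04571080e-05]), 'tcp_pos': array([ 0.23487969, -0.52486404,  0.23134697]), 'ee_rot': array([ 8.39186403e-01, -5.43843893e-01,  3.14660375e-05,  2.53743009e-05]), 'contact_force': array([-0.2670798 ,  0.84854818, -0.01500626]), 'moment': array([ 0.00724995, -0.00352674, -0.00552176]), 'finger_gap': 1.0015309604595388}
```

```bash
python3 - <<'E'
import cv2
a=cv2.imread("pics/top0.png")[90:290,90:390]; cv2.imwrite("pics/t1.png",cv2.resize(a,(800,533),interpolation=cv2.INTER_CUBIC))
E
```

```text
(no output)
```

View pics/t1.png

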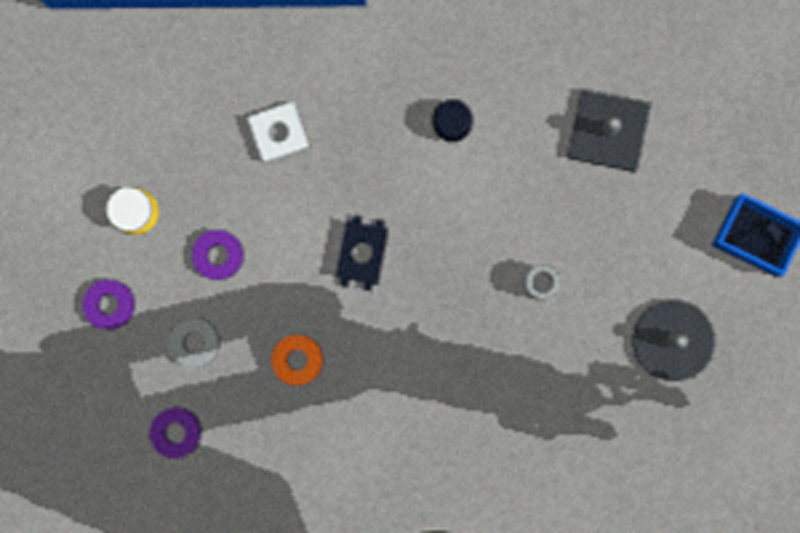

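View pics/side0.png

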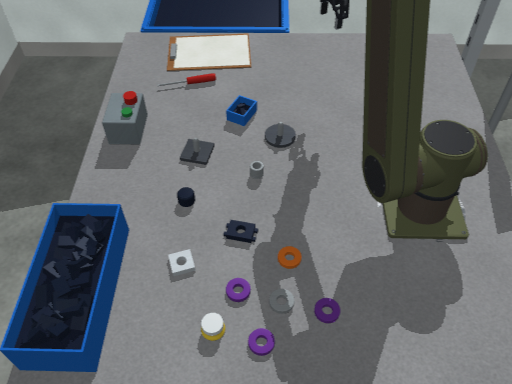

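```bash
cat > seg.py <<'E'
from h import *
def circ(r,z): a=np.linspace(0,2*np.pi,40,endpoint=False);return np.c_[r*np.cos(a),r*np.sin(a),0*a+z]
def box(a,b,z): return np.array([[s*a/2,t*b/2,z] for s in(1,-1) for t in(1,-1)])
M=dict(round_stand=np.r_[circ(.048,0),circ(.048,.012)],square_stand=np.r_[box(.084,.084,0),box(.084,.084,.012)],
 housing=np.r_[box(.086,.05,0),box(.086,.05,.008),box(.068,.05,.018)],wide_ring=np.r_[circ(.03,0),circ(.03,.014)],
 cap=np.r_[circ(.024,0),circ(.024,.03),circ(.020,.034)],square_flange=np.r_[box(.056,.056,0),box(.056,.056,.016)],sleeve=np.r_[circ(.02,0),circ(.02,.036)])
def proj(c,P):
    q=(P-np.array(c["position"]))@Rot(c)@np.array(c["mtx"]).T; return q[:,:2]/q[:,2:]
def cen(P):
    m=cv2.moments(cv2.convexHull(P.astype(np.float32)));return np.array([m["m10"],m["m01"]])/m["m00"],m["m00"]
S=8
def measure(c,name,px,test,yaw=None,z0=0.,half=26):
    """segment near px with test(rgb float)->bool, fit xy by hull centroid"""
    x0,y0=int(px[0])-half,int(px[1])-half
    im=c["frame"][y0:y0+2*half,x0:x0+2*half]
    big=cv2.resize(im,None,fx=S,fy=S,interpolation=cv2.INTER_CUBIC).astype(float)
    m=test(big).astype(np.uint8); m=cv2.morphologyEx(m,cv2.MORPH_OPEN,np.ones((7,7)))
    cs=cv2.findContours(m,cv2.RETR_EXTERNAL,cv2.CHAIN_APPROX_NONE)[0]
    if not cs: return None,big
    pc=(np.array(px)-[x0,y0]+.5)*S
    cs=[k for k in cs if cv2.contourArea(k)>500]
    k=max(cs,key=lambda k:cv2.contourArea(k)-30*abs(min(0,cv2.pointPolygonTest(k,tuple(map(float,pc)),True))))
    h=cv2.convexHull(k)[:,0].astype(float)
    hp=(h+.5)/S-.5+[x0,y0]
    oc,oa=cen(hp)
    if yaw is None:
        r=cv2.minAreaRect(hp.astype(np.float32)); b=cv2.boxPoints(r); e=[b[1]-b[0],b[2]-b[1]]; e=max(e,key=np.linalg.norm)
        q=ray(c,b[0]+e,.01)-ray(c,b[0],.01); yaw=np.arctan2(q[1],q[0])
    xy=ray(c,oc,.01)[:2]
    for _ in range(6):
        P=M[name]@R.from_euler("z",yaw).as_matrix().T+[*xy,z0]
        p=proj(c,P);pcn,pa=cen(p)
        xy=xy+ray(c,oc,.01)[:2]-ray(c,pcn,.01)[:2]
    v=big.clip(0,255).astype(np.uint8).copy(); cv2.polylines(v,[h.astype(int)],True,(255,0,0),1)
    hh=cv2.convexHull(((p-[x0,y0]+.5)*S).astype(np.float32)).astype(int); cv2.polylines(v,[hh],True,(0,255,0),1)
    return (xy,np.degrees(yaw),oa/pa),v
E
python3 - <<'E'
from seg import *
dark=lambda b:b.max(2)<75
T={"round_stand":(344,217,dark),"square_stand":(318,138,dark),"housing":(226,184.5,dark),"cap":(259.5,135,dark),
"square_flange":(194,139.5,lambda b:b.min(2)>195)}
P0={"round_stand":(280,135),"square_stand":(197,152),"housing":(241,231),"cap":(186,197),"square_flange":(181,263)}
t=camera("top");s=camera("side")
rows=[]
for n,(u,v,f) in T.items():
    vs=[]
    for c,px in((t,(u,v)),(s,P0[n])):
        r,vv=measure(c,n,px,f); vs.append(vv)
        print(n,None if r is None else (r[0].round(4),round(r[1],1),round(r[2],2)))
    rows.append(np.vstack([cv2.resize(x,(160,160)) for x in vs]))
for n,a,b in(("sleeve",(293,195.5),(257,170)),("wide_ring",(162.5,218),(282,300))):
    vs=[]
    for c,px in((t,a),(s,b)):
        x0,y0=int(px[0])-16,int(px[1])-16
        vs.append(cv2.resize(c["frame"][y0:y0+32,x0:x0+32],(160,160),interpolation=cv2.INTER_NEAREST)); 
        print(n,[(np.round(q["pixel"],1).tolist(),ray(c,q["pixel"],0).round(4)[:2].tolist()) for q in tip_of(c,n) if np.hypot(*(np.array(q["pixel"])-px))<12])
    rows.append(np.vstack(vs))
cv2.imwrite("pics/m1.png",np.hstack(rows)[:,:,::-1]) if 0 else cv2.imwrite("pics/m1.png",np.vstack([np.hstack(rows[:4]),np.hstack(rows[4:]+[0*rows[0]])])[:,:,::-1])
E
```

```text
round_stand (array([ 0.3888, -0.2624]), np.float64(-30.3), 0.66)
round_stand (array([ 0.3791, -0.247 ]), np.float64(176.1), 0.48)
square_stand (array([ 0.6302, -0.1974]), np.float64(-12.4), 0.93)
square_stand (array([ 0.6224, -0.1804]), np.float64(-152.9), 0.58)
housing (array([0.4873, 0.0948]), np.float64(-11.4), 0.91)
housing (array([0.4861, 0.0975]), np.float64(168.4), 0.93)
cap (array([ 0.6426, -0.0124]), np.float64(179.7), 0.93)
cap (array([ 0.6412, -0.0108]), np.float64(104.7), 0.93)
square_flange (array([0.6326, 0.1932]), np.float64(-71.4), 0.9)
square_flange (array([0.6117, 0.1875]), np.float64(99.9), 0.08)
sleeve [([289.9, 198.2], [0.443, -0.1094])]
sleeve [([254.6, 172.0], [0.454, -0.1205])]
wide_ring [([163.3, 218.4], [0.3817, 0.2918])]
wide_ring [([279.3, 303.2], [0.3853, 0.2984])]
```

View pics/m1.png

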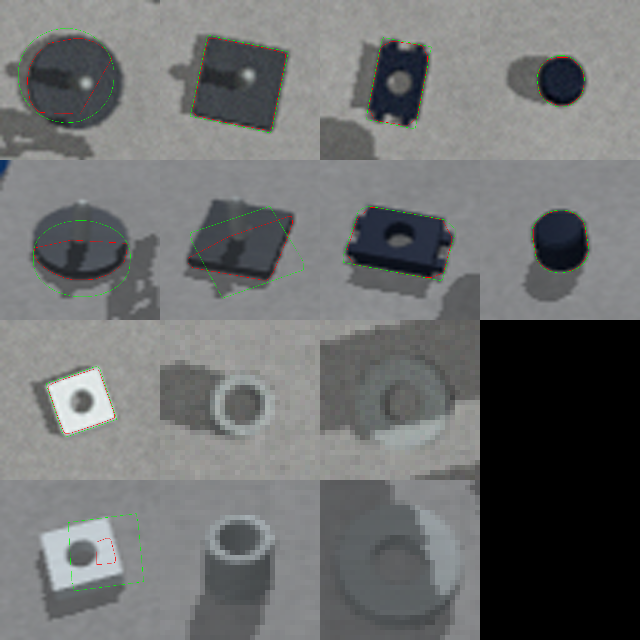

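```bash
python3 - <<'E'
from seg import *
t=camera("top");s=camera("side")
d=lambda b:(b.max(2)<90)
for c,a,b in((t,(344,217),(318,138)),(s,(280,135),(197,152))):
  for th in(80,88,96):
    d=lambda x:x.max(2)<th
    for n,p,y in(("round_stand",a,0),("square_stand",b,None)):
        r,_=measure(c,n,p,d,yaw=y); print(th,n,r[0].round(4),round(r[1],1),round(r[2],2))
print("tips",ray(t,(345.4,217.2),.06),ray(t,(292+251/3.077-160/3.077-.5+.0,112+76/3.077-.5),.06))
print("sleeve",ray(t,(293.1,195.3),.036),ray(s,(241+79/5-.5,154+57/5-.5),.036))
print("ring",ray(t,(162.2,217.9),.012),ray(s,(266+79/5-.5,284+76/5-.5),.013))
for th in(150,170,185):
    r,_=measure(t,"square_flange",(194,139.5),lambda b:b.min(2)>th+30*0 ,half=14); print(th,r)
    r,_=measure(s,"square_flange",(178,261),lambda b:b.min(2)>th ); print(th,r)
print(ctrl.observe()["time_s"])
E
```

```text
80 round_stand [ 0.3812 -0.2699] 0.0 0.95
80 square_stand [ 0.6304 -0.1974] -101.8 0.95
88 round_stand [ 0.3813 -0.2699] 0.0 0.99
88 square_stand [ 0.6307 -0.1974] -102.2 0.98
96 round_stand [ 0.3814 -0.2691] 0.0 1.03
96 square_stand [ 0.6307 -0.1963] -102.2 1.03
80 round_stand [ 0.3799 -0.2526] 0.0 0.61
80 square_stand [ 0.6291 -0.1947] 167.4 0.94
88 round_stand [ 0.3818 -0.2646] 0.0 0.9
88 square_stand [ 0.6292 -0.1948] 166.5 0.97
96 round_stand [ 0.3664 -0.2467] 0.0 1.66
96 square_stand [ 0.6292 -0.1919] 159.5 1.06
tips [ 0.38225539 -0.27306968  0.06      ] [ 0.62955822 -0.20272058  0.06      ]
sleeve [ 0.45061406 -0.11723091  0.036     ] [ 0.44872083 -0.11515223  0.036     ]
ring [0.3833274 0.2927823 0.012    ] [0.38098775 0.29336352 0.013     ]
150 (array([0.63303454, 0.19178762]), np.float64(-70.55726972911587), 1.0864305804856995)
150 (array([0.63162184, 0.1887476 ]), np.float64(-160.62480201061825), 0.8994788546803876)
170 (array([0.63271551, 0.19270997]), np.float64(-71.5431002121447), 0.9855120484038022)
170 (array([0.63153953, 0.1891975 ]), np.float64(-160.92370305131834), 0.828909128993881)
185 (array([0.63260202, 0.19295552]), np.float64(-71.41726018392474), 0.9356573473296894)
185 (array([0.63148094, 0.18934934]), np.float64(-161.07331334023425), 0.7752542870172103)
1.2
```

```bash
cat > go.py <<'E'
import sys
from h import *
def go(x,y,z,phi):
    o=ctrl.observe();r=R.from_quat(o["ee_rot"]).as_matrix();p=np.array(o["tcp_pos"])
    f=np.degrees(np.arctan2(r[1,0],r[0,0]))
    t=(f-phi+90)%180-90
    a=np.radians(phi if abs(((f-t)-phi+180)%360-180)<1 else phi+180)
    d=np.array([x,y,z])-p
    print("t",round(o["time_s"],1),"pos",p.round(4),"phi",round(f,1),"tilt",r[:,2].round(3),"q6",round(o["joints"][5],2),"F",np.round(o["contact_force"],1),"gap",round(o["finger_gap"],3))
    print("turn(+z units)",round(t/6,2),"or",round((t-np.sign(t)*180)/6,1)," then trans",np.round(np.array([d[0]*np.cos(a)+d[1]*np.sin(a),d[0]*np.sin(a)-d[1]*np.cos(a),-d[2]])/.05,3))
go(*map(float,sys.argv[1:5]))
E
python3 go.py .4867 .0961 .10 78.5
```

```text
t 1.2 pos [ 0.2349 -0.5248  0.2313] phi -65.9 tilt [-0.  0. -1.] q6 -0.07 F [ 0.4 -0.3  0.1] gap 1.001
turn(+z units) 5.94 or -24.1  then trans [-13.174  -2.46    2.626]
```

```bash

python3 -m crank '{"translation":[[0,0,0],[0,0,0],[0,0,0],[0,0,0],[0,0,0],[0,0,0],[-0.4,0,0],[-0.4,0,0]],"turn":[[0,0,0.99],[0,0,0.99],[0,0,0.99],[0,0,0.99],[0,0,0.99],[0,0,0.99],[0,0,0],[0,0,0]],"gripper":[-1,-1,-1,-1,-1,-1,-1,-1]}' 30
python3 -m crank '{"translation":[[-0.8,-0.15,0],[-0.8,-0.15,0],[-0.8,-0.15,0],[-0.8,-0.15,0],[-0.8,-0.15,0],[-0.8,-0.15,0],[-0.8,-0.15,0],[-0.8,-0.15,0]],"turn":[[0,0,0],[0,0,0],[0,0,0],[0,0,0],[0,0,0],[0,0,0],[0,0,0],[0,0,0]],"gripper":[-1,-1,-1,-1,-1,-1,-1,-1]}'
python3 -m crank '{"translation":[[-0.8,-0.15,0],[-0.8,-0.15,0.3],[-0.8,-0.15,0.4],[-0.8,-0.15,0.4],[-0.8,-0.15,0.4],[-0.8,-0.15,0.4],[-0.8,-0.15,0.4],[-0.4,-0.1,0.3]],"turn":[[0,0,0],[0,0,0],[0,0,0],[0,0,0],[0,0,0],[0,0,0],[0,0,0],[0,0,0]],"gripper":[-1,-1,-1,-1,-1,-1,-1,-1]}'
python3 go.py .4867 .0961 .0 78.5
```

```text
time_s: 2.0
tcp_pos: [0.2428, -0.4856, 0.2311]
ee_rot: [-0.632, 0.775, 0.0, 0.0]
contact_force: [-0.2, -0.2, 0.2]
finger_gap: 0.998
time_s: 2.8
tcp_pos: [0.366, -0.1827, 0.2316]
ee_rot: [-0.632, 0.775, -0.0, 0.0]
contact_force: [1.5, -0.9, -0.9]
finger_gap: 1.0
time_s: 3.6
tcp_pos: [0.483, 0.1013, 0.1004]
ee_rot: [-0.633, 0.774, 0.0, 0.001]
contact_force: [-0.2, -0.9, 0.5]
finger_gap: 1.0
t 3.6 pos [0.483  0.1013 0.1004] phi -101.4 tilt [ 0.001  0.001 -1.   ] q6 1.89 F [-0.2 -0.9  0.5] gap 1.0
turn(+z units) 0.02 or -30.0  then trans [ 0.086 -0.093  2.007]
```

```bash

python3 -m crank '{"translation":[[0.086,-0.093,0.3],[0,0,0.4],[0,0,0.4],[0,0,0.4],[0,0,0.26],[0,0,0.2],[0,0,0],[0,0,0]],"turn":[[0,0,0],[0,0,0],[0,0,0],[0,0,0],[0,0,0],[0,0,0],[0,0,0],[0,0,0]],"gripper":[-1,-1,-1,-1,-1,-1,-1,1]}' 35
python3 -m crank '{"translation":[[0,0,0],[0,0,0],[0,0,0],[0,0,0],[0,0,0],[0,0,0],[0,0,0],[0,0,0]],"turn":[[0,0,0],[0,0,0],[0,0,0],[0,0,0],[0,0,0],[0,0,0],[0,0,0],[0,0,0]],"gripper":[1,1,1,1,1,1,1,1]}'
python3 go.py .4867 .0961 .1 78.5
python3 -c "
from h import *
c=camera('side');cv2.imwrite('pics/g1.png',cv2.resize(c['frame'][150:300,160:330,::-1],(680,600)))"
```

```text
time_s: 4.4
tcp_pos: [0.4859, 0.0932, 0.0035]
ee_rot: [-0.632, 0.775, -0.0, 0.0]
contact_force: [-0.2, -0.5, 0.7]
finger_gap: 0.856
time_s: 5.2
tcp_pos: [0.4864, 0.0933, 0.0043]
ee_rot: [-0.633, 0.775, -0.001, 0.001]
contact_force: [-0.8, 0.1, 5.3]
finger_gap: 0.579
t 5.2 pos [0.4864 0.0933 0.0043] phi -101.5 tilt [ 0.002  0.    -1.   ] q6 1.88 F [-0.8  0.1  5.3] gap 0.579
turn(+z units) -0.0 or 30.0  then trans [-0.056  0.004 -1.914]
```

View pics/g1.png

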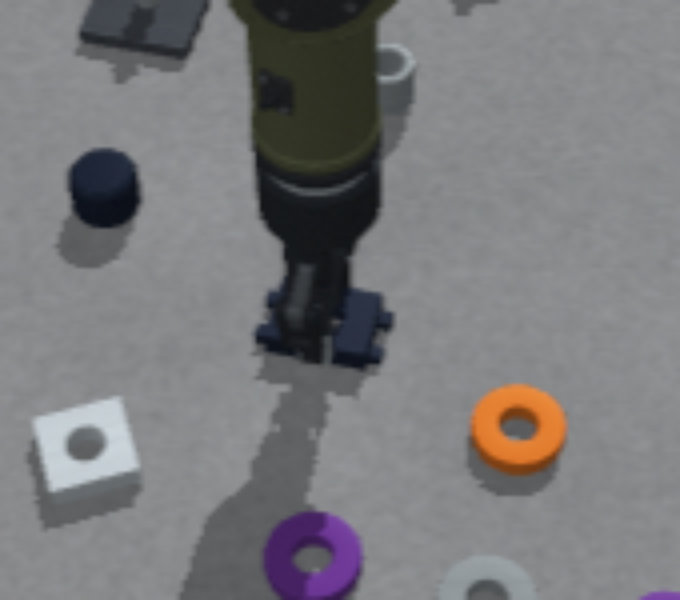

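```bash

python3 -m crank '{"translation":[[0,0,-0.1],[0,0,-0.2],[0,0,-0.3],[0,0,-0.4],[0,0,-0.4],[0,0,-0.4],[0,0,-0.2],[0,0,0]],"turn":[[0,0,0],[0,0,0],[0,0,0],[0,0,0],[0,0,0],[0,0,0],[0,0,0],[0,0,0]],"gripper":[1,1,1,1,1,1,1,1]}'
python3 go.py .3807 -.2687 .1 78.5
```

```text
time_s: 6.05
tcp_pos: [0.4868, 0.0933, 0.105]
ee_rot: [-0.633, 0.775, -0.001, 0.002]
contact_force: [0.2, -0.3, -0.5]
finger_gap: 0.576
t 6.0 pos [0.4868 0.0933 0.105 ] phi -101.5 tilt [ 0.004  0.    -1.   ] q6 1.88 F [ 0.2 -0.3 -0.5] gap 0.576
turn(+z units) -0.0 or 30.0  then trans [7.518 0.635 0.101]
```

```bash

python3 -m crank '{"translation":[[0.3,0.04,0],[0.5,0.04,0],[0.6,0.05,0],[0.6,0.05,0],[0.6,0.05,0],[0.6,0.05,0],[0.6,0.05,0],[0.6,0.05,0]],"turn":[[0,0,0],[0,0,0],[0,0,0],[0,0,0],[0,0,0],[0,0,0],[0,0,0],[0,0,0]],"gripper":[1,1,1,1,1,1,1,1]}'
python3 -m crank '{"translation":[[0.6,0.05,0],[0.6,0.05,0],[0.6,0.05,0],[0.6,0.05,0],[0.5,0.04,0],[0.2,0.015,0],[0,0,0],[0,0,0]],"turn":[[0,0,0],[0,0,0],[0,0,0],[0,0,0],[0,0,0],[0,0,0],[0,0,0],[0,0,0]],"gripper":[1,1,1,1,1,1,1,1]}'
python3 go.py .3807 -.2687 .015 78.5
python3 -c "
from h import *
c=camera('side');t=camera('top');a=cv2.resize(c['frame'][90:190,230:330,::-1],(390,390),interpolation=cv2.INTER_CUBIC)
b=cv2.resize(t['frame'][170:270,295:395,::-1],(390,390),interpolation=cv2.INTER_CUBIC)
cv2.imwrite('pics/g2.png',np.hstack([a,b]))"
```

```text
time_s: 6.85
tcp_pos: [0.4207, -0.1198, 0.1021]
ee_rot: [-0.632, 0.775, 0.001, -0.001]
contact_force: [-0.0, -0.8, -0.7]
finger_gap: 0.571
time_s: 7.65
tcp_pos: [0.3787, -0.2669, 0.1026]
ee_rot: [-0.632, 0.775, 0.001, 0.0]
contact_force: [-0.0, 0.6, -0.7]
finger_gap: 0.574
t 7.7 pos [ 0.3787 -0.2669  0.1026] phi -101.6 tilt [-0.002  0.002 -1.   ] q6 1.07 F [-0.   0.6 -0.7] gap 0.574
turn(+z units) -0.01 or 30.0  then trans [ 0.027 -0.047  1.752]
```

View pics/g2.png

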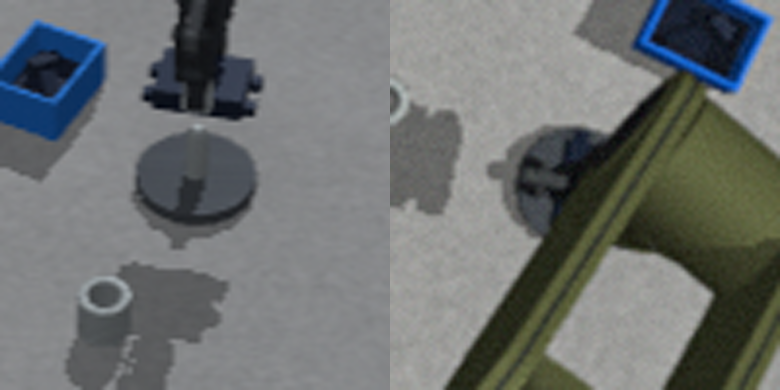

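```bash

python3 -m crank '{"translation":[[0.027,-0.047,0.2],[0,0,0.25],[0,0,0.25],[0,0,0.25],[0,0,0.25],[0,0,0],[0,0,0],[0,0,0]],"turn":[[0,0,0],[0,0,0],[0,0,0],[0,0,0],[0,0,0],[0,0,0],[0,0,0],[0,0,0]],"gripper":[1,1,1,1,1,1,1,1]}'
python3 go.py .3807 -.2687 .0165 78.5
```

```text
time_s: 8.55
tcp_pos: [0.382, -0.2696, 0.0436]
ee_rot: [-0.633, 0.774, -0.0, 0.0]
contact_force: [-0.1, -0.5, 0.2]
finger_gap: 0.569
t 8.6 pos [ 0.382  -0.2696  0.0436] phi -101.5 tilt [ 0. -0. -1.] q6 1.07 F [-0.1 -0.5  0.2] gap 0.569
turn(+z units) 0.0 or -30.0  then trans [-0.012  0.029  0.542]
```

```bash

python3 -m crank '{"translation":[[0,0.0,0.15],[0,0,0.15],[0,0,0.1],[0,0,0.08],[0,0,0.05],[0,0,0.02],[0,0,0],[0,0,0]],"turn":[[0,0,0],[0,0,0],[0,0,0],[0,0,0],[0,0,0],[0,0,0],[0,0,0],[0,0,0]],"gripper":[1,1,1,1,1,1,1,1]}'
python3 go.py .3807 -.2687 .0165 78.5
```

```text
time_s: 9.35
tcp_pos: [0.3813, -0.2695, 0.0163]
ee_rot: [-0.632, 0.775, 0.0, -0.0]
contact_force: [-2.0, 1.3, 5.9]
finger_gap: 0.575
t 9.3 pos [ 0.3813 -0.2695  0.0163] phi -101.5 tilt [-0.  0. -1.] q6 1.07 F [-2.   1.3  5.9] gap 0.575
turn(+z units) -0.01 or 30.0  then trans [-0.014  0.015 -0.003]
```

```bash

python3 -m crank '{"translation":[[0,0,0],[0,0,0],[0,0,0],[0,0,0],[0,0,0],[0,0,-0.2],[0,0,-0.4],[0,0,-0.6]],"turn":[[0,0,0],[0,0,0],[0,0,0],[0,0,0],[0,0,0],[0,0,0],[0,0,0],[0,0,0]],"gripper":[-1,-1,-1,-1,-1,-1,-1,-1]}'
python3 -m crank '{"translation":[[0,0,-0.6],[0,0,-0.6],[0,0,0],[0,0,0],[0,0,0],[0,0,0],[0,0,0],[0,0,0]],"turn":[[0,0,0],[0,0,0],[0,0,-1],[0,0,-1],[0,0,-1],[0,0,-1],[0,0,-1],[0,0,0]],"gripper":[-1,-1,-1,-1,-1,-1,-1,-1]}'
python3 go.py .3822 .2931 .1 -71.5
python3 - <<'E'
from seg import *
s=camera('side');cv2.imwrite('pics/g3.png',cv2.resize(s['frame'][90:190,230:330,::-1],(400,400),interpolation=cv2.INTER_CUBIC))
E
```

```text
time_s: 10.15
tcp_pos: [0.3805, -0.2688, 0.0758]
ee_rot: [-0.632, 0.775, 0.002, -0.0]
contact_force: [0.5, 0.7, 0.8]
finger_gap: 1.002
time_s: 10.95
tcp_pos: [0.3815, -0.2696, 0.1364]
ee_rot: [0.811, -0.584, 0.0, 0.0]
contact_force: [-0.4, -0.4, 0.1]
finger_gap: 1.003
t 10.9 pos [ 0.3815 -0.2696  0.1364] phi -71.5 tilt [ 0. -0. -1.] q6 0.54 F [-0.4 -0.4  0.1] gap 1.003
turn(+z units) -0.0 or 30.0  then trans [-10.668  -3.585   0.729]
```

View pics/g3.png

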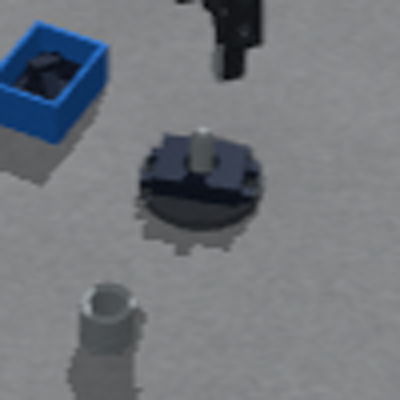

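```bash

python3 -m crank '{"translation":[[-0.55,-0.5,0],[-0.55,-0.5,0],[-0.55,-0.5,0],[-0.55,-0.5,0],[-0.55,-0.5,0],[-0.55,-0.5,0],[-0.55,-0.5,0],[-0.55,-0.5,0]],"turn":[[0,0,0],[0,0,0],[0,0,0],[0,0,0],[0,0,0],[0,0,0],[0,0,0],[0,0,0]],"gripper":[-1,-1,-1,-1,-1,-1,-1,-1]}'
python3 -m crank '{"translation":[[-0.7,0.04,0],[-0.7,0.04,0],[-0.7,0.04,0],[-0.7,0.04,0],[-0.7,0.04,0],[-0.7,0.04,0],[-0.7,0.04,0],[-0.7,0.04,0]],"turn":[[0,0,0],[0,0,0],[0,0,0],[0,0,0],[0,0,0],[0,0,0],[0,0,0],[0,0,0]],"gripper":[-1,-1,-1,-1,-1,-1,-1,-1]}'
python3 -m crank '{"translation":[[-0.6,0.04,0.2],[0,0,0.2],[0,0,0.3],[0,0,0.3],[0,0,0.3],[0,0,0],[0,0,0],[0,0,0]],"turn":[[0,0,0],[0,0,0],[0,0,0],[0,0,0],[0,0,0],[0,0,0],[0,0,0],[0,0,0]],"gripper":[-1,-1,-1,-1,-1,-1,-1,-1]}'
python3 go.py .3822 .2931 .0 -71.5
python3 - <<'E'
from seg import *
s=camera('side');t=camera('top')
cv2.imwrite('pics/g4.png',np.hstack([cv2.resize(c['frame'][y-50:y+50,x-50:x+50,::-1],(400,400),interpolation=cv2.INTER_CUBIC) for c,x,y in((s,282,300),(t,163,218))]))
E
```

```text
time_s: 11.8
tcp_pos: [0.502, 0.0038, 0.1362]
ee_rot: [0.811, -0.585, 0.0, -0.0]
contact_force: [1.0, 0.3, -0.2]
finger_gap: 1.002
time_s: 12.6
tcp_pos: [0.397, 0.2641, 0.1362]
ee_rot: [0.811, -0.586, 0.0, -0.0]
contact_force: [0.7, -0.1, -0.6]
finger_gap: 1.001
time_s: 13.4
tcp_pos: [0.387, 0.2906, 0.0714]
ee_rot: [0.811, -0.585, 0.0, -0.0]
contact_force: [-1.1, 0.4, 0.8]
finger_gap: 1.0
t 13.4 pos [0.387  0.2906 0.0714] phi -71.6 tilt [ 0.001  0.    -1.   ] q6 1.81 F [-1.1  0.4  0.8] gap 1.0
turn(+z units) -0.01 or 30.0  then trans [-0.077  0.075  1.429]
```

View pics/g4.png

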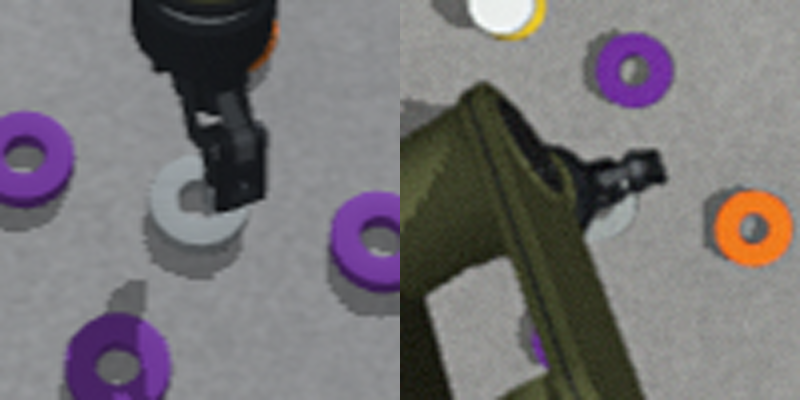

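```bash

python3 -m crank '{"translation":[[-0.077,0.075,0.2],[0,0,0.3],[0,0,0.3],[0,0,0.3],[0,0,0.2],[0,0,0.15],[0,0,0],[0,0,0]],"turn":[[0,0,0],[0,0,0],[0,0,0],[0,0,0],[0,0,0],[0,0,0],[0,0,0],[0,0,0]],"gripper":[-1,-1,-1,-1,-1,-1,-1,1]}' 50
python3 -m crank '{"translation":[[0,0,0],[0,0,0],[0,0,0],[0,0,0],[0,0,0],[0,0,0],[0,0,0],[0,0,0]],"turn":[[0,0,0],[0,0,0],[0,0,0],[0,0,0],[0,0,0],[0,0,0],[0,0,0],[0,0,0]],"gripper":[1,1,1,1,1,1,1,1]}'
python3 go.py .3822 .2931 .1 -71.5
```

```text
time_s: 14.3
tcp_pos: [0.3816, 0.2932, -0.0017]
ee_rot: [0.811, -0.584, -0.0, 0.0]
contact_force: [-0.2, 0.2, -0.5]
finger_gap: 0.855
time_s: 15.1
tcp_pos: [0.3819, 0.2936, -0.0004]
ee_rot: [0.811, -0.585, 0.0, -0.001]
contact_force: [-1.4, -0.2, 6.3]
finger_gap: 0.68
t 15.1 pos [ 0.3819  0.2936 -0.0004] phi -71.6 tilt [ 0.001  0.001 -1.   ] q6 1.82 F [-1.4 -0.2  6.3] gap 0.68
turn(+z units) -0.01 or 30.0  then trans [ 0.011 -0.003 -2.008]
```

```bash

python3 -m crank '{"translation":[[0,0,-0.1],[0,0,-0.2],[0,0,-0.3],[0,0,-0.4],[0,0,-0.4],[0,0,-0.4],[0,0,-0.2],[0,0,0]],"turn":[[0,0,0],[0,0,0],[0,0,0],[0,0,0],[0,0,0],[0,0,0],[0,0,0],[0,0,0]],"gripper":[1,1,1,1,1,1,1,1]}'
python3 go.py .5 .0 .1 -71.5
python3 - <<'E'
from seg import *
s=camera('side')
cv2.imwrite('pics/g5.png',cv2.resize(s['frame'][220:340,220:340,::-1],(480,480),interpolation=cv2.INTER_CUBIC))
E
```

```text
time_s: 15.9
tcp_pos: [0.3825, 0.2938, 0.1]
ee_rot: [0.811, -0.584, 0.001, -0.002]
contact_force: [0.7, -0.4, -3.2]
finger_gap: 0.676
t 15.9 pos [0.3825 0.2938 0.1   ] phi -71.5 tilt [ 0.003  0.002 -1.   ] q6 1.82 F [ 0.7 -0.4 -3.2] gap 0.676
turn(+z units) -0.0 or 30.0  then trans [ 6.317 -0.364  0.   ]
```

View pics/g5.png

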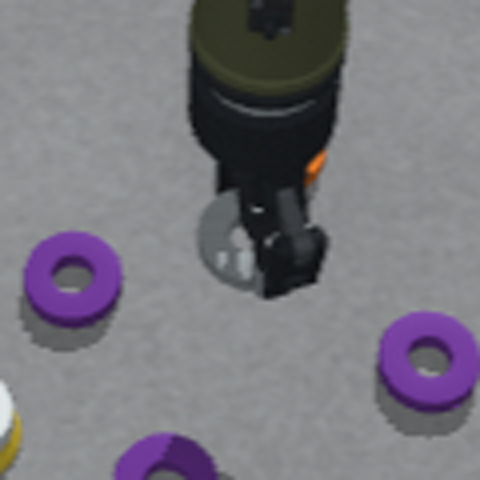

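```bash

python3 - <<'E'
from seg import *
s=camera('side')
P=M["wide_ring"]+[.3825,.2938,.1]
p=proj(s,P); h=cv2.convexHull(((p-220+.5)*4).astype(np.float32))[:,0]
print(h.min(0),h.max(0))
im=cv2.resize(s['frame'][220:340,220:340,::-1],(480,480),interpolation=cv2.INTER_CUBIC); cv2.polylines(im,[h.astype(int)],True,(0,255,0),1)
cv2.imwrite('pics/g6.png',im[140:340,150:350].repeat(2,0).repeat(2,1))
E
```

```text
[195.64336 182.71854] [305.27722 290.83276]
```

View pics/g6.png

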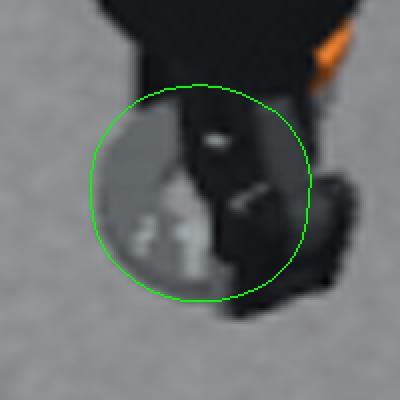

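```bash

python3 -m crank '{"translation":[[0.3,-0.02,0],[0.6,-0.035,0],[0.8,-0.05,0],[0.8,-0.05,0],[0.8,-0.05,0],[0.8,-0.05,0],[0.8,-0.05,0],[0.8,-0.05,0]],"turn":[[0,0,0],[0,0,0],[0,0,0],[0,0,0],[0,0,0],[0,0,0],[0,0,0],[0,0,0]],"gripper":[1,1,1,1,1,1,1,1]}'
python3 -m crank '{"translation":[[0.6,0,0],[0.55,0.5,0],[0.55,0.5,0],[0.55,0.5,0],[0.55,0.5,0],[0.55,0.5,0],[0.55,0.5,0],[0.55,0.5,0]],"turn":[[0,0,0],[0,0,0],[0,0,0],[0,0,0],[0,0,0],[0,0,0],[0,0,0],[0,0,0]],"gripper":[1,1,1,1,1,1,1,1]}'
python3 -m crank '{"translation":[[0.3,0.3,0],[0.1,0.1,0],[0,0,0],[0,0,0],[0,0,0],[0,0,0],[0,0,0],[0,0,0]],"turn":[[0,0,0],[0,0,0],[0,0,0],[0,0,0],[0,0,0],[0,0,0],[0,0,0],[0,0,0]],"gripper":[1,1,1,1,1,1,1,1]}'
python3 go.py .3813 -.2692 .0296 -71.5
```

```text
time_s: 16.8
tcp_pos: [0.488, 0.0269, 0.097]
ee_rot: [0.811, -0.585, -0.001, 0.001]
contact_force: [1.3, 1.0, -2.5]
finger_gap: 0.682
time_s: 17.6
tcp_pos: [0.3915, -0.2387, 0.0971]
ee_rot: [0.811, -0.584, -0.001, -0.0]
contact_force: [1.2, -0.7, -2.2]
finger_gap: 0.676
time_s: 18.4
tcp_pos: [0.3808, -0.2629, 0.0984]
ee_rot: [0.812, -0.584, 0.0, -0.0]
contact_force: [-0.3, 0.8, -2.1]
finger_gap: 0.679
t 18.4 pos [ 0.3808 -0.2629  0.0984] phi -71.5 tilt [ 0. -0. -1.] q6 0.55 F [-0.3  0.8 -2.1] gap 0.679
turn(+z units) 0.0 or -30.0  then trans [0.123 0.03  1.375]
```

```bash

python3 -m crank '{"translation":[[0.123,0.03,0.2],[0,0,0.2],[0,0,0.2],[0,0,0.2],[0,0,0.1],[0,0,0],[0,0,0],[0,0,0]],"turn":[[0,0,0],[0,0,0],[0,0,0],[0,0,0],[0,0,0],[0,0,0],[0,0,0],[0,0,0]],"gripper":[1,1,1,1,1,1,1,1]}'
python3 go.py .3813 -.2692 .0296 -71.5
python3 -m crank '{"translation":[[0,0,0.15],[0,0,0.1],[0,0,0.08],[0,0,0.06],[0,0,0.06],[0,0,0.03],[0,0,0],[0,0,0]],"turn":[[0,0,0],[0,0,0],[0,0,0],[0,0,0],[0,0,0],[0,0,0],[0,0,0],[0,0,0]],"gripper":[1,1,1,1,1,1,1,1]}'
python3 go.py .3813 -.2692 .0296 -71.5
```

```text
time_s: 19.2
tcp_pos: [0.3813, -0.2699, 0.0536]
ee_rot: [0.811, -0.584, 0.0, 0.0]
contact_force: [0.8, 1.0, -1.7]
finger_gap: 0.678
t 19.2 pos [ 0.3813 -0.2699  0.0536] phi -71.5 tilt [ 0.001 -0.001 -1.   ] q6 0.54 F [ 0.8  1.  -1.7] gap 0.678
turn(+z units) -0.0 or 30.0  then trans [-0.014 -0.004  0.48 ]
time_s: 20.0
tcp_pos: [0.3809, -0.2696, 0.0297]
ee_rot: [0.811, -0.584, 0.0, 0.0]
contact_force: [-1.5, 1.3, 4.7]
finger_gap: 0.676
t 20.0 pos [ 0.3809 -0.2696  0.0297] phi -71.5 tilt [ 0. -0. -1.] q6 0.54 F [-1.5  1.3  4.7] gap 0.676
turn(+z units) -0.01 or 30.0  then trans [-0.005 -0.009  0.002]
```

```bash

python3 -m crank '{"translation":[[0,0,0],[0,0,0],[0,0,0],[0,0,0],[0,0,0],[0,0,-0.2],[0,0,-0.4],[0,0,-0.6]],"turn":[[0,0,0],[0,0,0],[0,0,0],[0,0,0],[0,0,0],[0,0,0],[0,0,0],[0,0,0]],"gripper":[-1,-1,-1,-1,-1,-1,-1,-1]}'
python3 -m crank '{"translation":[[0,0,-0.6],[0,0,-0.3],[-0.3,-0.5,0],[-0.3,-0.5,0],[-0.3,-0.6,0],[-0.3,-0.6,0],[-0.3,-0.6,0],[0,0,0]],"turn":[[0,0,0],[0,0,0],[0,0,0],[0,0,0],[0,0,0],[0,0,0],[0,0,0],[0,0,0]],"gripper":[-1,-1,-1,-1,-1,-1,-1,-1]}'
python3 go.py .6419 -.0116 .1 -71.5
python3 - <<'E'
from seg import *
s=camera('side')
print(measure(s,"cap",(186,197),lambda b:b.max(2)<75,yaw=0)[0])
cv2.imwrite('pics/g7.png',cv2.resize(s['frame'][90:190,180:330,::-1],(600,400),interpolation=cv2.INTER_CUBIC))
E
```

```text
time_s: 20.8
tcp_pos: [0.38, -0.2688, 0.0893]
ee_rot: [0.811, -0.584, -0.002, -0.0]
contact_force: [0.9, -0.2, 0.0]
finger_gap: 1.002
time_s: 21.6
tcp_pos: [0.4932, -0.152, 0.1353]
ee_rot: [0.812, -0.583, 0.001, -0.001]
contact_force: [-0.5, -0.3, 0.6]
finger_gap: 1.002
t 21.6 pos [ 0.4932 -0.152   0.1353] phi -71.3 tilt [ 0.003  0.    -1.   ] q6 0.86 F [-0.5 -0.3  0.6] gap 1.002
turn(+z units) 0.03 or -30.0  then trans [-1.719 -3.711  0.705]
(array([ 0.64127409, -0.0107438 ]), np.float64(0.0), 0.9440831647273927)
```

View pics/g7.png

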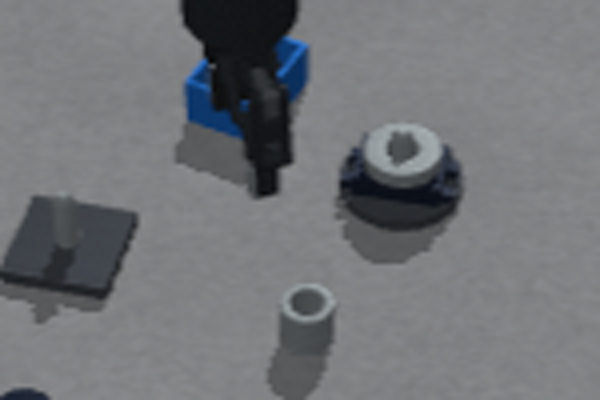

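```bash

python3 -m crank '{"translation":[[-0.25,-0.53,0],[-0.25,-0.53,0],[-0.25,-0.53,0],[-0.25,-0.53,0],[-0.25,-0.53,0],[-0.25,-0.53,0],[-0.22,-0.53,0.2],[0,0,0.3]],"turn":[[0,0,0],[0,0,0],[0,0,0],[0,0,0],[0,0,0],[0,0,0],[0,0,0],[0,0,0]],"gripper":[-1,-1,-1,-1,-1,-1,-1,-1]}'
python3 -m crank '{"translation":[[0,0,0.3],[0,0,0.1],[0,0,0],[0,0,0],[0,0,0],[0,0,0],[0,0,0],[0,0,0]],"turn":[[0,0,0],[0,0,0],[0,0,0],[0,0,0],[0,0,0],[0,0,0],[0,0,0],[0,0,0]],"gripper":[-1,-1,-1,-1,-1,-1,-1,-1]}'
python3 go.py .6416 -.0112 .003 -71.5
```

```text
time_s: 22.45
tcp_pos: [0.6424, -0.0128, 0.1106]
ee_rot: [0.812, -0.584, 0.002, -0.002]
contact_force: [-0.6, -1.1, -0.3]
finger_gap: 0.999
time_s: 23.25
tcp_pos: [0.6389, -0.0139, 0.0897]
ee_rot: [0.811, -0.584, 0.0, -0.0]
contact_force: [0.5, -0.3, 0.3]
finger_gap: 0.997
t 23.2 pos [ 0.6389 -0.0139  0.0897] phi -71.5 tilt [ 0.001 -0.    -1.   ] q6 1.16 F [ 0.5 -0.3  0.3] gap 0.997
turn(+z units) -0.0 or 30.0  then trans [-0.033 -0.068  1.733]
```

```bash

python3 -m crank '{"translation":[[-0.033,-0.068,0.2],[0,0,0.3],[0,0,0.4],[0,0,0.4],[0,0,0.3],[0,0,0.13],[0,0,0],[0,0,0]],"turn":[[0,0,0],[0,0,0],[0,0,0],[0,0,0],[0,0,0],[0,0,0],[0,0,0],[0,0,0]],"gripper":[-1,-1,-1,-1,-1,-1,-1,1]}' 30
python3 -m crank '{"translation":[[0,0,0],[0,0,0],[0,0,0],[0,0,0],[0,0,0],[0,0,0],[0,0,0],[0,0,0]],"turn":[[0,0,0],[0,0,0],[0,0,0],[0,0,0],[0,0,0],[0,0,0],[0,0,0],[0,0,0]],"gripper":[1,1,1,1,1,1,1,1]}'
python3 go.py .6416 -.0112 .12 -71.5
python3 -m crank '{"translation":[[0,0,-0.1],[0,0,-0.2],[0,0,-0.4],[0,0,-0.5],[0,0,-0.5],[0,0,-0.5],[0,0,-0.2],[0,0,0]],"turn":[[0,0,0],[0,0,0],[0,0,0],[0,0,0],[0,0,0],[0,0,0],[0,0,0],[0,0,0]],"gripper":[1,1,1,1,1,1,1,1]}'
python3 go.py .3813 -.2694 .12 -71.5
```

```text
time_s: 24.05
tcp_pos: [0.642, -0.0112, 0.0031]
ee_rot: [0.811, -0.584, 0.0, -0.0]
contact_force: [0.1, 0.1, 0.8]
finger_gap: 0.857
time_s: 24.85
tcp_pos: [0.6425, -0.0113, 0.004]
ee_rot: [0.811, -0.584, 0.001, -0.001]
contact_force: [0.0, -0.5, 5.6]
finger_gap: 0.54
t 24.9 pos [ 0.6425 -0.0113  0.004 ] phi -71.5 tilt [ 0.002 -0.    -1.   ] q6 1.17 F [ 0.  -0.5  5.6] gap 0.54
turn(+z units) -0.0 or 30.0  then trans [-0.007  0.016 -2.319]
time_s: 25.65
tcp_pos: [0.6427, -0.0113, 0.1249]
ee_rot: [0.811, -0.584, 0.002, -0.001]
contact_force: [-0.1, 0.5, -1.0]
finger_gap: 0.536
t 25.6 pos [ 0.6427 -0.0113  0.1249] phi -71.5 tilt [ 0.004 -0.    -1.   ] q6 1.17 F [-0.1  0.5 -1. ] gap 0.536
turn(+z units) -0.0 or 30.0  then trans [3.237 6.595 0.097]
```

```bash

python3 -m crank '{"translation":[[0.15,0.3,0],[0.25,0.5,0],[0.25,0.5,0],[0.25,0.5,0],[0.25,0.5,0],[0.25,0.5,0],[0.25,0.5,0],[0.25,0.5,0]],"turn":[[0,0,0],[0,0,0],[0,0,0],[0,0,0],[0,0,0],[0,0,0],[0,0,0],[0,0,0]],"gripper":[1,1,1,1,1,1,1,1]}'
python3 -m crank '{"translation":[[0.25,0.5,0],[0.25,0.5,0],[0.25,0.5,0],[0.25,0.5,0],[0.25,0.5,0],[0.09,0.3,0],[0,0,0],[0,0,0]],"turn":[[0,0,0],[0,0,0],[0,0,0],[0,0,0],[0,0,0],[0,0,0],[0,0,0],[0,0,0]],"gripper":[1,1,1,1,1,1,1,1]}'
python3 go.py .3813 -.2694 .048 -71.5
```

```text
time_s: 26.45
tcp_pos: [0.488, -0.162, 0.121]
ee_rot: [0.811, -0.584, -0.002, 0.001]
contact_force: [0.2, -0.2, -1.0]
finger_gap: 0.537
time_s: 27.25
tcp_pos: [0.3783, -0.2688, 0.1217]
ee_rot: [0.811, -0.585, -0.001, -0.0]
contact_force: [0.2, 0.9, -0.3]
finger_gap: 0.535
t 27.2 pos [ 0.3783 -0.2688  0.1217] phi -71.6 tilt [-0.002  0.002 -1.   ] q6 0.54 F [ 0.2  0.9 -0.3] gap 0.535
turn(+z units) -0.02 or 30.0  then trans [ 0.031 -0.054  1.475]
```

```bash

python3 -m crank '{"translation":[[0.02,-0.03,0.2],[0,0,0.3],[0,0,0.3],[0,0,0.2],[0,0,0.1],[0,0,0],[0,0,0],[0,0,0]],"turn":[[0,0,0],[0,0,0],[0,0,0],[0,0,0],[0,0,0],[0,0,0],[0,0,0],[0,0,0]],"gripper":[1,1,1,1,1,1,1,1]}'
python3 go.py .3813 -.2694 .048 -71.5
python3 -m crank '{"translation":[[0,0,0.1],[0,0,0.1],[0,0,0.08],[0,0,0.06],[0,0,0.04],[0,0,0],[0,0,0],[0,0,0]],"turn":[[0,0,0],[0,0,0],[0,0,0],[0,0,0],[0,0,0],[0,0,0],[0,0,0],[0,0,0]],"gripper":[1,1,1,1,1,1,1,1]}'
python3 go.py .3813 -.2694 .048 -71.5
```

```text
time_s: 28.05
tcp_pos: [0.382, -0.2702, 0.0683]
ee_rot: [0.811, -0.584, 0.001, 0.0]
contact_force: [0.7, -0.7, -0.6]
finger_gap: 0.54
t 28.1 pos [ 0.382  -0.2702  0.0683] phi -71.5 tilt [ 0.001 -0.001 -1.   ] q6 0.54 F [ 0.7 -0.7 -0.6] gap 0.54
turn(+z units) -0.0 or 30.0  then trans [-0.019  0.009  0.406]
time_s: 28.85
tcp_pos: [0.3817, -0.27, 0.0489]
ee_rot: [0.811, -0.584, 0.0, 0.0]
contact_force: [0.9, 0.7, -0.5]
finger_gap: 0.539
t 28.9 pos [ 0.3817 -0.27    0.0489] phi -71.5 tilt [ 0. -0. -1.] q6 0.54 F [ 0.9  0.7 -0.5] gap 0.539
turn(+z units) -0.01 or 30.0  then trans [-0.013  0.003  0.018]
```

```bash

python3 -m crank '{"translation":[[0,0,0.02],[0,0,0.02],[0,0,0],[0,0,0],[0,0,0],[0,0,0],[0,0,0],[0,0,0]],"turn":[[0,0,0],[0,0,0],[0,0,0],[0,0,0],[0,0,0],[0,0,0],[0,0,0],[0,0,0]],"gripper":[1,1,1,1,-1,-1,-1,-1]}'
python3 go.py .3813 -.2694 .048 -71.5
python3 -m crank '{"translation":[[0,0,0],[0,0,0],[0,0,-0.2],[0,0,-0.4],[0,0,-0.6],[0,0,-0.6],[0,0,-0.4],[0,0,0]],"turn":[[0,0,0],[0,0,0],[0,0,0],[0,0,0],[0,0,0],[0,0,0],[0,0,0],[0,0,0]],"gripper":[-1,-1,-1,-1,-1,-1,-1,-1]}'
python3 go.py .632 .194 .15 -71.5
```

```text
time_s: 29.65
tcp_pos: [0.3815, -0.2698, 0.0466]
ee_rot: [0.811, -0.584, -0.0, -0.0]
contact_force: [0.3, -0.1, -1.2]
finger_gap: 1.002
t 29.6 pos [ 0.3815 -0.2698  0.0466] phi -71.5 tilt [-0.  0. -1.] q6 0.54 F [ 0.3 -0.1 -1.2] gap 1.002
turn(+z units) -0.01 or 30.0  then trans [-0.009  0.    -0.027]
time_s: 30.45
tcp_pos: [0.3834, -0.2714, 0.1604]
ee_rot: [0.811, -0.584, 0.004, 0.0]
contact_force: [-1.0, -0.4, -0.6]
finger_gap: 0.999
t 30.4 pos [ 0.3834 -0.2714  0.1604] phi -71.5 tilt [ 0.006 -0.005 -1.   ] q6 0.54 F [-1.  -0.4 -0.6] gap 0.999
turn(+z units) -0.0 or 30.0  then trans [-7.25  -7.669  0.208]
```

```bash

python3 -m crank '{"translation":[[-0.5,-0.53,0],[-0.5,-0.53,0],[-0.5,-0.53,0],[-0.5,-0.53,0],[-0.5,-0.53,0],[-0.5,-0.53,0],[-0.5,-0.53,0],[-0.5,-0.53,0]],"turn":[[0,0,0],[0,0,0],[0,0,0],[0,0,0],[0,0,0],[0,0,0],[0,0,0],[0,0,0]],"gripper":[-1,-1,-1,-1,-1,-1,-1,-1]}'
python3 -m crank '{"translation":[[-0.5,-0.53,0],[-0.5,-0.53,0],[-0.5,-0.53,0],[-0.5,-0.53,0],[-0.5,-0.53,0.2],[-0.5,-0.53,0.4],[-0.25,-0.25,0.4],[0,0,0]],"turn":[[0,0,0],[0,0,0],[0,0,0],[0,0,0],[0,0,0],[0,0,0],[0,0,0],[0,0,0]],"gripper":[-1,-1,-1,-1,-1,-1,-1,-1]}'
python3 go.py .632 .194 .001 -71.5
python3 - <<'E'
from seg import *
s=camera('side')
a=cv2.resize(s['frame'][90:190,230:330,::-1],(400,400),interpolation=cv2.INTER_CUBIC)
P=M["square_flange"]@R.from_euler("z",np.radians(18.5)).as_matrix().T+[.632,.194,0]
b=cv2.resize(s['frame'][215:315,130:230,::-1],(400,400),interpolation=cv2.INTER_CUBIC)
h=cv2.convexHull(((proj(s,P)-[130,215]+.5)*4).astype(np.float32)).astype(int);cv2.polylines(b,[h],True,(0,255,0),1)
cv2.imwrite('pics/g8.png',np.hstack([a,b]))
E
```

```text
time_s: 31.25
tcp_pos: [0.5191, -0.0115, 0.1562]
ee_rot: [0.811, -0.584, -0.001, 0.0]
contact_force: [-0.2, 0.6, -0.1]
finger_gap: 0.998
time_s: 32.05
tcp_pos: [0.6287, 0.1974, 0.1027]
ee_rot: [0.812, -0.583, -0.002, 0.002]
contact_force: [-1.1, -1.2, -0.2]
finger_gap: 0.997
t 32.0 pos [0.6287 0.1974 0.1027] phi -71.4 tilt [-0.006 -0.001 -1.   ] q6 1.49 F [-1.1 -1.2 -0.2] gap 0.997
turn(+z units) 0.02 or -30.0  then trans [ 0.085 -0.041  2.034]
```

View pics/g8.png

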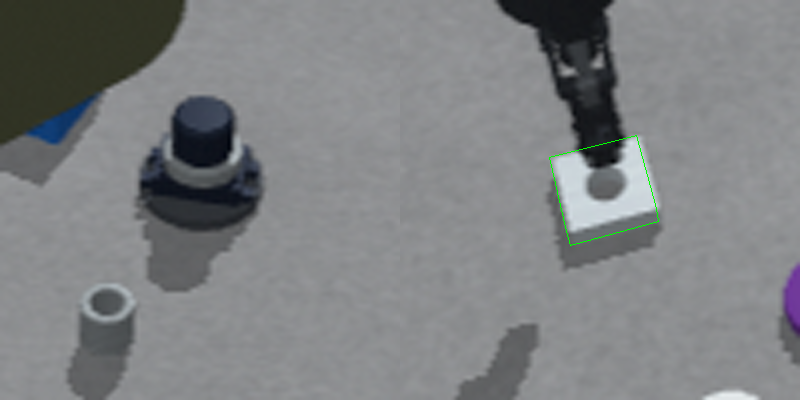

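```bash

python3 -m crank '{"translation":[[0.06,-0.03,0.3],[0,0,0.4],[0,0,0.3],[0,0,0.2],[0,0,0],[0,0,0],[0,0,0],[0,0,0]],"turn":[[0,0,0],[0,0,0],[0,0,0],[0,0,0],[0,0,0],[0,0,0],[0,0,0],[0,0,0]],"gripper":[-1,-1,-1,-1,-1,-1,-1,-1]}' 40
python3 go.py .632 .194 .001 -71.5
```

```text
time_s: 32.9
tcp_pos: [0.6335, 0.1933, 0.0478]
ee_rot: [0.811, -0.584, 0.001, -0.001]
contact_force: [-0.1, 0.3, 0.5]
finger_gap: 0.996
t 32.9 pos [0.6335 0.1933 0.0478] phi -71.5 tilt [ 0.002  0.    -1.   ] q6 1.48 F [-0.1  0.3  0.5] gap 0.996
turn(+z units) -0.0 or 30.0  then trans [-0.023  0.025  0.936]
```

```bash

python3 -m crank '{"translation":[[-0.01,0.02,0.3],[0,0,0.3],[0,0,0.2],[0,0,0.13],[0,0,0],[0,0,0],[0,0,0],[0,0,0]],"turn":[[0,0,0],[0,0,0],[0,0,0],[0,0,0],[0,0,0],[0,0,0],[0,0,0],[0,0,0]],"gripper":[-1,-1,-1,-1,-1,1,1,1]}' 40
python3 -m crank '{"translation":[[0,0,0],[0,0,0],[0,0,0],[0,0,0],[0,0,0],[0,0,0],[0,0,0],[0,0,0]],"turn":[[0,0,0],[0,0,0],[0,0,0],[0,0,0],[0,0,0],[0,0,0],[0,0,0],[0,0,0]],"gripper":[1,1,1,1,1,1,1,1]}'
python3 go.py .632 .194 .12 -71.5
python3 -m crank '{"translation":[[0,0,-0.1],[0,0,-0.2],[0,0,-0.4],[0,0,-0.5],[0,0,-0.5],[0,0,-0.3],[0,0,-0.1],[0,0,0]],"turn":[[0,0,0],[0,0,0],[0,0,0],[0,0,0],[0,0,0],[0,0,0],[0,0,0],[0,0,0]],"gripper":[1,1,1,1,1,1,1,1]}'
python3 go.py .630 -.1967 .1 -71.5
```

```text
time_s: 33.7
tcp_pos: [0.6325, 0.1935, 0.0012]
ee_rot: [0.811, -0.584, 0.001, -0.001]
contact_force: [0.3, 0.2, -0.5]
finger_gap: 0.643
time_s: 34.5
tcp_pos: [0.6324, 0.1934, 0.0011]
ee_rot: [0.811, -0.584, 0.001, -0.001]
contact_force: [-0.2, -0.5, 4.9]
finger_gap: 0.644
t 34.5 pos [0.6324 0.1934 0.0011] phi -71.5 tilt [ 0.002  0.    -1.   ] q6 1.48 F [-0.2 -0.5  4.9] gap 0.644
turn(+z units) -0.01 or 30.0  then trans [-0.013  0.004 -2.377]
time_s: 35.3
tcp_pos: [0.632, 0.1933, 0.1063]
ee_rot: [0.811, -0.584, 0.0, -0.001]
contact_force: [0.3, 0.2, -0.6]
finger_gap: 0.639
t 35.3 pos [0.632  0.1933 0.1063] phi -71.5 tilt [ 0.001  0.    -1.   ] q6 1.48 F [ 0.3  0.2 -0.6] gap 0.639
turn(+z units) -0.0 or 30.0  then trans [7.385 2.513 0.125]
```

```bash

python3 -m crank '{"translation":[[0.3,0.1,0],[0.55,0.19,0],[0.55,0.19,0],[0.55,0.19,0],[0.55,0.19,0],[0.55,0.19,0],[0.55,0.19,0],[0.55,0.19,0]],"turn":[[0,0,0],[0,0,0],[0,0,0],[0,0,0],[0,0,0],[0,0,0],[0,0,0],[0,0,0]],"gripper":[1,1,1,1,1,1,1,1]}'
python3 -m crank '{"translation":[[0.55,0.19,0],[0.55,0.19,0],[0.55,0.19,0],[0.55,0.19,0],[0.55,0.19,0],[0.35,0.1,0],[0.13,0.03,0],[0,0,0]],"turn":[[0,0,0],[0,0,0],[0,0,0],[0,0,0],[0,0,0],[0,0,0],[0,0,0],[0,0,0]],"gripper":[1,1,1,1,1,1,1,1]}'
python3 -m crank '{"translation":[[0,0,0.2],[0,0,0.2],[0,0,0],[0,0,0],[0,0,0],[0,0,0],[0,0,0],[0,0,0]],"turn":[[0,0,0],[0,0,0],[0,0,0],[0,0,0],[0,0,0],[0,0,0],[0,0,0],[0,0,0]],"gripper":[1,1,1,1,1,1,1,1]}'
python3 go.py .630 -.1967 .013 -71.5
python3 - <<'E'
from seg import *
s=camera('side')
a=cv2.resize(s['frame'][100:200,150:250,::-1],(480,480),interpolation=cv2.INTER_CUBIC)
cv2.imwrite('pics/g9.png',a)
E
```

```text
time_s: 36.1
tcp_pos: [0.6279, -0.0285, 0.1036]
ee_rot: [0.811, -0.585, -0.001, 0.001]
contact_force: [0.8, -0.3, -1.1]
finger_gap: 0.64
time_s: 36.9
tcp_pos: [0.629, -0.1972, 0.1045]
ee_rot: [0.811, -0.585, -0.001, 0.0]
contact_force: [-0.6, 0.2, -1.0]
finger_gap: 0.64
time_s: 37.7
tcp_pos: [0.6297, -0.1966, 0.0856]
ee_rot: [0.811, -0.584, 0.0, -0.0]
contact_force: [-0.3, -0.0, -0.6]
finger_gap: 0.64
t 37.7 pos [ 0.6297 -0.1966  0.0856] phi -71.5 tilt [ 0.001 -0.    -1.   ] q6 0.88 F [-0.3 -0.  -0.6] gap 0.64
turn(+z units) -0.01 or 30.0  then trans [ 0.004 -0.005  1.453]
```

View pics/g9.png

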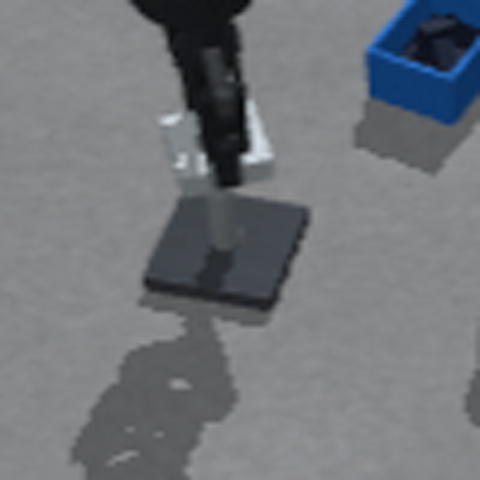

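```bash

python3 -m crank '{"translation":[[0,0,0.2],[0,0,0.2],[0,0,0.2],[0,0,0.15],[0,0,0.1],[0,0,0],[0,0,0],[0,0,0]],"turn":[[0,0,0],[0,0,0],[0,0,0],[0,0,0],[0,0,0],[0,0,0],[0,0,0],[0,0,0]],"gripper":[1,1,1,1,1,1,1,1]}'
python3 go.py .630 -.1967 .013 -71.5
python3 -m crank '{"translation":[[0,0,0.2],[0,0,0.15],[0,0,0.1],[0,0,0.08],[0,0,0.06],[0,0,0.03],[0,0,0],[0,0,0]],"turn":[[0,0,0],[0,0,0],[0,0,0],[0,0,0],[0,0,0],[0,0,0],[0,0,0],[0,0,0]],"gripper":[1,1,1,1,1,1,1,1]}'
python3 go.py .630 -.1967 .013 -71.5
```

```text
time_s: 38.55
tcp_pos: [0.6295, -0.1964, 0.043]
ee_rot: [0.811, -0.584, -0.0, -0.0]
contact_force: [0.6, 0.6, -0.9]
finger_gap: 0.641
t 38.5 pos [ 0.6295 -0.1964  0.043 ] phi -71.5 tilt [-0.  0. -1.] q6 0.88 F [ 0.6  0.6 -0.9] gap 0.641
turn(+z units) -0.01 or 30.0  then trans [ 0.008 -0.008  0.6  ]
time_s: 39.35
tcp_pos: [0.6293, -0.1964, 0.0131]
ee_rot: [0.811, -0.584, 0.0, 0.0]
contact_force: [-3.5, -0.0, 7.5]
finger_gap: 0.646
t 39.4 pos [ 0.6293 -0.1964  0.0131] phi -71.5 tilt [-0. -0. -1.] q6 0.88 F [-3.5 -0.   7.5] gap 0.646
turn(+z units) -0.01 or 30.0  then trans [ 0.01  -0.011  0.002]
```

```bash

python3 -m crank '{"translation":[[0,0,0],[0,0,0],[0,0,0],[0,0,0],[0,0,0],[0,0,-0.2],[0,0,-0.4],[0,0,-0.6]],"turn":[[0,0,0],[0,0,0],[0,0,0],[0,0,0],[0,0,0],[0,0,0],[0,0,0],[0,0,0]],"gripper":[-1,-1,-1,-1,-1,-1,-1,-1]}'
python3 -m crank '{"translation":[[0,0,-0.6],[0,0,-0.3],[-0.45,0.5,0],[-0.45,0.5,0],[-0.45,0.5,0],[-0.45,0.5,0],[-0.45,0.5,0],[-0.4,0.3,0]],"turn":[[0,0,0],[0,0,0],[0,0,0],[0,0,0],[0,0,0],[0,0,0],[0,0,0],[0,0,0]],"gripper":[-1,-1,-1,-1,-1,-1,-1,-1]}'
python3 -m crank '{"translation":[[0,0,0.2],[0,0,0.2],[0,0,0],[0,0,0],[0,0,0],[0,0,0],[0,0,0],[0,0,0]],"turn":[[0,0,0],[0,0,0],[0,0,0],[0,0,0],[0,0,0],[0,0,0],[0,0,0],[0,0,0]],"gripper":[-1,-1,-1,-1,-1,-1,-1,-1]}' 50
python3 go.py .4497 -.1162 .004 -71.5
python3 - <<'E'
from seg import *
s=camera('side')
a=cv2.resize(s['frame'][120:220,170:300,::-1],(780,600),interpolation=cv2.INTER_CUBIC)
h=cv2.convexHull(((proj(s,M["sleeve"]+[.4497,-.1162,0])-[170,120]+.5)*6).astype(np.float32)).astype(int);cv2.polylines(a,[h],True,(0,255,0),1)
cv2.imwrite('pics/g10.png',a)
E
```

```text
time_s: 40.15
tcp_pos: [0.6282, -0.196, 0.0712]
ee_rot: [0.811, -0.584, -0.002, 0.0]
contact_force: [0.9, -0.2, 0.4]
finger_gap: 0.997
time_s: 40.95
tcp_pos: [0.4522, -0.1144, 0.1173]
ee_rot: [0.811, -0.585, -0.0, 0.0]
contact_force: [0.1, 0.1, -0.8]
finger_gap: 1.002
time_s: 41.75
tcp_pos: [0.455, -0.1153, 0.0969]
ee_rot: [0.811, -0.585, 0.0, -0.0]
contact_force: [0.1, 0.7, 0.6]
finger_gap: 1.003
t 41.8 pos [ 0.455  -0.1153  0.0969] phi -71.5 tilt [ 0. -0. -1.] q6 0.91 F [0.1 0.7 0.6] gap 1.003
turn(+z units) -0.01 or 30.0  then trans [-0.016  0.106  1.858]
```

View pics/g10.png

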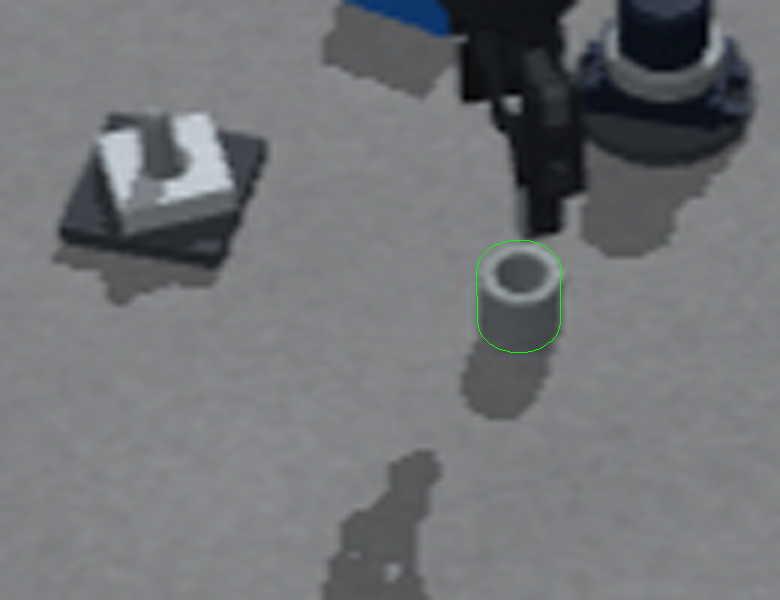

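Flange is seated on the square stand at (165,170); the sleeve outline at (519,300) matches my estimate. Grasping the sleeve.

```bash

python3 -m crank '{"translation":[[-0.016,0.1,0.2],[0,0,0.4],[0,0,0.4],[0,0,0.4],[0,0,0.3],[0,0,0.14],[0,0,0],[0,0,0]],"turn":[[0,0,0],[0,0,0],[0,0,0],[0,0,0],[0,0,0],[0,0,0],[0,0,0],[0,0,0]],"gripper":[-1,-1,-1,-1,-1,-1,-1,1]}' 50
python3 -m crank '{"translation":[[0,0,0],[0,0,0],[0,0,0],[0,0,0],[0,0,0],[0,0,0],[0,0,0],[0,0,0]],"turn":[[0,0,0],[0,0,0],[0,0,0],[0,0,0],[0,0,0],[0,0,0],[0,0,0],[0,0,0]],"gripper":[1,1,1,1,1,1,1,1]}'
python3 go.py .4497 -.1162 .12 -71.5
python3 -m crank '{"translation":[[0,0,-0.1],[0,0,-0.2],[0,0,-0.4],[0,0,-0.5],[0,0,-0.5],[0,0,-0.4],[0,0,-0.1],[0,0,0]],"turn":[[0,0,0],[0,0,0],[0,0,0],[0,0,0],[0,0,0],[0,0,0],[0,0,0],[0,0,0]],"gripper":[1,1,1,1,1,1,1,1]}'
python3 go.py .6294 -.1965 .11 -71.5
```

```text
time_s: 42.6
tcp_pos: [0.4502, -0.1161, 0.0051]
ee_rot: [0.811, -0.584, 0.0, -0.0]
contact_force: [-0.2, 0.0, 0.1]
finger_gap: 0.857
time_s: 43.4
tcp_pos: [0.4504, -0.1163, 0.0058]
ee_rot: [0.811, -0.584, 0.001, -0.0]
contact_force: [-0.3, 1.2, 4.5]
finger_gap: 0.451
t 43.4 pos [ 0.4504 -0.1163  0.0058] phi -71.5 tilt [ 0.002 -0.001 -1.   ] q6 0.91 F [-0.3  1.2  4.5] gap 0.451
turn(+z units) -0.0 or 30.0  then trans [-0.006  0.013 -2.285]
time_s: 44.2
tcp_pos: [0.4502, -0.1162, 0.1158]
ee_rot: [0.811, -0.584, 0.001, -0.0]
contact_force: [0.2, 0.2, -2.0]
finger_gap: 0.446
t 44.2 pos [ 0.4502 -0.1162  0.1158] phi -71.5 tilt [ 0.002 -0.001 -1.   ] q6 0.91 F [ 0.2  0.2 -2. ] gap 0.446
turn(+z units) -0.0 or 30.0  then trans [ 2.661 -2.888  0.116]
```

```bash

python3 -m crank '{"translation":[[0.25,-0.27,0],[0.45,-0.49,0],[0.5,-0.54,0],[0.5,-0.54,0],[0.5,-0.54,0],[0.32,-0.35,0],[0.14,-0.158,0],[0,0,0]],"turn":[[0,0,0],[0,0,0],[0,0,0],[0,0,0],[0,0,0],[0,0,0],[0,0,0],[0,0,0]],"gripper":[1,1,1,1,1,1,1,1]}'
python3 -m crank '{"translation":[[0,0,0.2],[0,0,0.2],[0,0,0],[0,0,0],[0,0,0],[0,0,0],[0,0,0],[0,0,0]],"turn":[[0,0,0],[0,0,0],[0,0,0],[0,0,0],[0,0,0],[0,0,0],[0,0,0],[0,0,0]],"gripper":[1,1,1,1,1,1,1,1]}'
python3 go.py .6294 -.1965 .0335 -71.5
```

```text
time_s: 45.0
tcp_pos: [0.6289, -0.1965, 0.1129]
ee_rot: [0.811, -0.585, -0.001, 0.0]
contact_force: [-0.7, -0.0, -1.1]
finger_gap: 0.446
time_s: 45.8
tcp_pos: [0.6291, -0.1965, 0.0952]
ee_rot: [0.811, -0.584, 0.0, -0.0]
contact_force: [-0.7, 0.1, -1.7]
finger_gap: 0.445
t 45.8 pos [ 0.6291 -0.1965  0.0952] phi -71.5 tilt [ 0.001 -0.    -1.   ] q6 0.88 F [-0.7  0.1 -1.7] gap 0.445
turn(+z units) -0.01 or 30.0  then trans [ 0.002 -0.006  1.233]
```

```bash

python3 -m crank '{"translation":[[0,0,0.2],[0,0,0.2],[0,0,0.2],[0,0,0.1],[0,0,0.05],[0,0,0],[0,0,0],[0,0,0]],"turn":[[0,0,0],[0,0,0],[0,0,0],[0,0,0],[0,0,0],[0,0,0],[0,0,0],[0,0,0]],"gripper":[1,1,1,1,1,1,1,1]}'
python3 go.py .6294 -.1965 .0335 -71.5
python3 -m crank '{"translation":[[0,0,0.15],[0,0,0.1],[0,0,0.1],[0,0,0.06],[0,0,0.05],[0,0,0.03],[0,0,0.02],[0,0,0]],"turn":[[0,0,0],[0,0,0],[0,0,0],[0,0,0],[0,0,0],[0,0,0],[0,0,0],[0,0,0]],"gripper":[1,1,1,1,1,1,1,1]}'
python3 go.py .6294 -.1965 .0335 -71.5
```

```text
time_s: 46.6
tcp_pos: [0.629, -0.1964, 0.0576]
ee_rot: [0.811, -0.584, 0.0, -0.0]
contact_force: [-0.3, 0.1, -1.5]
finger_gap: 0.451
t 46.6 pos [ 0.629  -0.1964  0.0576] phi -71.5 tilt [ 0. -0. -1.] q6 0.88 F [-0.3  0.1 -1.5] gap 0.451
turn(+z units) -0.0 or 30.0  then trans [ 0.004 -0.007  0.482]
time_s: 47.4
tcp_pos: [0.6287, -0.1964, 0.0338]
ee_rot: [0.811, -0.584, 0.0, -0.0]
contact_force: [-3.5, 1.3, 9.7]
finger_gap: 0.446
t 47.4 pos [ 0.6287 -0.1964  0.0338] phi -71.5 tilt [ 0. -0. -1.] q6 0.88 F [-3.5  1.3  9.7] gap 0.446
turn(+z units) -0.0 or 30.0  then trans [ 0.007 -0.012  0.006]
```

Seated on contact. Release, lift away, and check.

```bash

python3 -m crank '{"translation":[[0,0,0],[0,0,0],[0,0,0],[0,0,0],[0,0,0],[0,0,-0.2],[0,0,-0.4],[0,0,-0.6]],"turn":[[0,0,0],[0,0,0],[0,0,0],[0,0,0],[0,0,0],[0,0,0],[0,0,0],[0,0,0]],"gripper":[-1,-1,-1,-1,-1,-1,-1,-1]}'
python3 -m crank '{"translation":[[0,0,-0.6],[0,0,-0.6],[0,0,-0.6],[-0.6,0,0],[-0.6,0,0],[-0.6,0,0],[-0.6,0,0],[-0.6,0,0]],"turn":[[0,0,0],[0,0,0],[0,0,0],[0,0,0],[0,0,0],[0,0,0],[0,0,0],[0,0,0]],"gripper":[-1,-1,-1,-1,-1,-1,-1,-1]}'
python3 -m crank '{"translation":[[-0.6,0,0],[-0.6,0,0],[-0.6,0,0],[-0.4,0,0],[0,0,0],[0,0,0],[0,0,0],[0,0,0]],"turn":[[0,0,0],[0,0,0],[0,0,0],[0,0,0],[0,0,0],[0,0,0],[0,0,0],[0,0,0]],"gripper":[-1,-1,-1,-1,-1,-1,-1,-1]}'
python3 - <<'E'
from seg import *
s=camera('side');a=s['frame'][90:200,160:320,::-1].repeat(5,0).repeat(5,1).copy()
for n,x,y,z in(("housing",.3813,-.2695,.012),("wide_ring",.3811,-.2696,.03),("cap",.3815,-.2698,.044),("square_flange",.6293,-.1964,.012),("sleeve",.6289,-.1964,.028)):
    yaw={"housing":-11.5,"square_flange":18.5}.get(n,0)
    P=M[n]@R.from_euler("z",np.radians(yaw)).as_matrix().T+[x,y,z]
    h=cv2.convexHull(((proj(s,P)-[160,90]+.5)*5).astype(np.float32)).astype(int);cv2.polylines(a,[h],True,(0,255,0),1)
cv2.imwrite('pics/end.png',a)
E
```

```text
time_s: 48.2
tcp_pos: [0.6275, -0.1959, 0.0911]
ee_rot: [0.811, -0.584, -0.002, 0.001]
contact_force: [0.2, 0.2, 0.5]
finger_gap: 1.006
time_s: 49.0
tcp_pos: [0.5809, -0.0531, 0.1827]
ee_rot: [0.811, -0.585, 0.0, -0.0]
contact_force: [0.1, -0.3, -0.4]
finger_gap: 1.001
time_s: 49.8
tcp_pos: [0.547, 0.0493, 0.182]
ee_rot: [0.811, -0.585, 0.0, -0.0]
contact_force: [0.0, -0.4, -0.1]
finger_gap: 0.999
```

View pics/end.png

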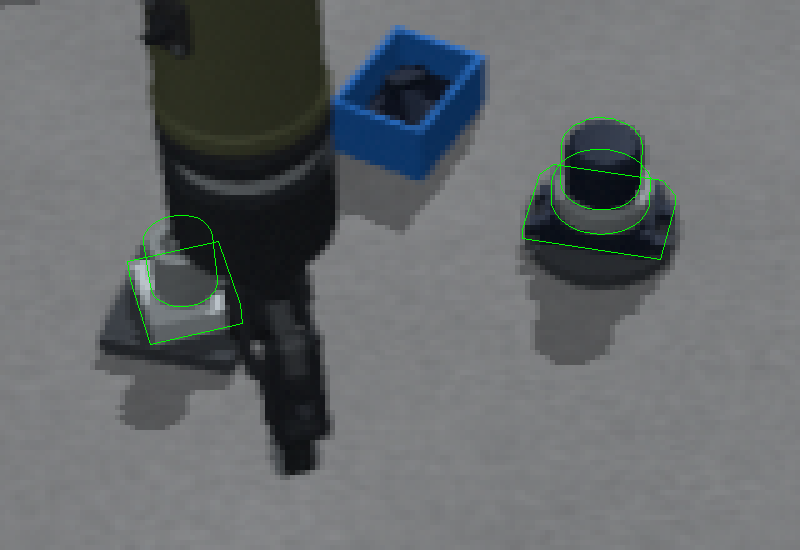

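```bash
python3 -c "
from plant import ctrl
print(ctrl.sign_off())"
```

```text
the job is handed in; nothing more can be done
None
```

The job is handed in. The round stand carries the housing, then the steel ring, then the cap. The square stand carries the flange, then the sleeve. It took about 50 s of the 112 s allowed.

- **Seating:** The housing, ring, flange and sleeve each met a firm stop at the expected height, with 5 to 10 N upward force. The cap was let go about where it should seat, so I had no separate contact reading for it.
- **Last picture:** In the last side view, outlines of the fully seated parts agreed with all five to within about a pixel (about 2.5 mm). The arm partly hid the square stand in that view.
- **State at hand-in:** The gripper was open and clear of everything. I did not touch the orange and purple rings.
- **Failed or disagreeing checks:** Nothing failed outright. The two cameras disagreed by about 2 mm, so I averaged them. The jaw opening on the ring read about 58 mm for a 60 mm part, but an overlay showed it held centred.

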